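Sort left- and right-hand shelf supports into their case

TASK

The steel incubator shelf supports are back from cleaning. Sort the three loose ones into the two-bay white case, each standing on its flange in the bay that already holds a support of the same hand (left- and right-hand ones are mirror images), then close the lid fully. Set the supports down rather than dropping them, and leave the tally counter, timer and stapler where they are.

Things in the scene. Friction and masses are not known exactly. Their poses are not given: they have to be found in the camera images.
- case: White plastic case fixed to the desk, 168 (x) x 416 (y) mm, walls 4 thick, rim 64 high, floor 4 thick. Origin: centre of underside, z up; x points to the hinged long side, away from the robot. An 8 mm divider at y = 0, 60 high, makes a +y and a -y bay, 160 x 200 mm inside. From 4 to 140 mm off y = 0 each bay is empty: room for two supports side by side, lengths along x.
- lid (a joint): Angle of the case's lid, rad: 0 = shut, 1.9 = fully open; it stands open at the start. The stiff hinge holds the lid wherever it is left; 3 to 6 N near its free edge closes it. It shuts only if the supports stand below the rim, 14 mm over their tops.
- lid_hinge (a point): Middle of the lid's hinge line, 66 mm over the desk and 91.5 mm towards +x from the case's centre; the line runs along the case's y.
- lid_edge (a point): Middle of the lid's free edge, tip of its 90 mm wide grey thumb lip, 208.5 mm from the hinge line. The lid is a plate 5 mm thick, 432 mm wide; its outer face (upper when shut, facing away from the robot when open) lies 6 mm off the hinge line's plane.
- left_support_1: Left-hand steel shelf support, 120 x 40 x 46 mm high. Origin mid-underside, z up, x along it. Upright web 8 mm thick along its +y side, mid-plane y = +16, x -40 to 60 (nose 26 mm high, x -60 to -40). Flange 6 mm thick, x -25 to 60, y -20 to 20; upright stop plate across the +x end. Pinch the web near x = 8. Starts loose on the desk.
- left_support_2: Left-hand steel shelf support, 120 x 40 x 46 mm high. Origin mid-underside, z up, x along it. Upright web 8 mm thick along its +y side, mid-plane y = +16, x -40 to 60 (nose 26 mm high, x -60 to -40). Flange 6 mm thick, x -25 to 60, y -20 to 20; upright stop plate across the +x end. Pinch the web near x = 8. Starts loose on the desk.
- right_support_1: Right-hand steel shelf support, 120 x 40 x 46 mm high. Origin mid-underside, z up, x along it. Upright web 8 mm thick along its -y side, mid-plane y = -16, x -40 to 60 (nose 26 mm high, x -60 to -40). Flange 6 mm thick, x -25 to 60, y -20 to 20; upright stop plate across the +x end. Pinch the web near x = 8. Starts loose on the desk.
- left_sample: Left-hand support of the same form as left_support_1 (seen from nose to stop plate the web is on the left), standing in one bay of the case near its end wall, about 170 mm from the divider, its length along the case's x; which bay varies. All supports weigh about 0.16 kg; two headed studs stick out 6 mm from the web's outer face at x = -26 and 42, z = 26, clear of a grip at x = 8 (its centre of mass is at x = 17).
- right_sample: Right-hand support of the same form as right_support_1 (seen from nose to stop plate the web is on the right), standing in the other bay of the case near its end wall, about 170 mm from the divider, its length along the case's x; which bay varies. All supports weigh about 0.16 kg; two headed studs stick out 6 mm from the web's outer face at x = -26 and 42, z = 26, clear of a grip at x = 8 (its centre of mass is at x = 17).
- tally_counter: Bystander: beige hand tally counter, 64 x 66 x 44 mm, on the desk; origin under its centre.
- timer: Bystander: white square bench timer, 62 x 62 x 20 mm, on the desk; origin under its centre.
- stapler: Bystander: red and black stapler, 148 mm long, 40 mm wide, 47 mm high, on the desk; origin under its centre.

How it is judged:
By the outcome, as a careful person would: the job done as asked, in the order asked, and still so for the second after the job is handed in, with the robot touching nothing.
It also fails if it takes over 72 s, if anything falls off the work surface, if the arm or the gripper's body presses on something with over 40 N, if the wrist force passes 120 N, or if a joint passes its speed limit or range.

ROBOT

A 6-joint arm with a two-finger parallel gripper is mounted at the origin on a cart in front of the work surface, level with it; the furniture and walls round the work are solid. World frame = base frame: x ahead of the robot, y to its left, z up, the work surface at z = 0. Lengths are in m, angles in rad, forces in N, time in s.
With the tool pointing down it reaches from about 0.35 to 0.975 m from the base axis. Payload 4.9 kg.
Tool frame: the origin (TCP) lies at the very end of the fingers, on their centre line; the grasp point (between the pads) lies 19 mm behind it (ctrl.grip_point_offset is the distance from the TCP to the grasp point, in m); z points along the fingers, y is the line along which they close (so a half turn about z gives the same grasp; the last joint's range is limited). The gripper opens to 85 mm and grips with 20 to 120 N. Pads are 22 mm wide; open, the fingers measure 114 mm over their backs; the gripper's body (76 mm by 85 mm) begins 54 mm behind the grasp point. The pads swing forward as they close: fully open they stand 13 mm farther back than shut.
Start: joints at [-1.382, 0.053, 1.613, -0, 1.476, -0.119], TCP at [0.189, -0.596, 0.231] pointing down, gripper open.
Joint ranges: [-3.01, 3.01], [-1.01, 2.22], [0.06, 2.58], [-1.02, 4.17], [0.09, 2.62], [-3.14, 3.14]. Speed limits (rad/s): [2.57, 2.57, 3.14, 3.14, 3.14, 3.14].

INTERFACE

Orientations are given as a rotation vector (axis times angle).
In Python, from station import ctrl gives the robot as it stands.
- The arm moves only by the tool send_rows, never from a script. Its argument "rows" is a list of rows, each a list of 3 entries, a list of its own where there are three numbers: the finger opening in cm, from 0 to 8.54, then the shift along the tool's x, y, z in cm, then the turn about the tool's z in degrees. A call has 1 to 10 rows; each row shifts and turns the commanded pose from where the row before left it, along the tool's axes as they then stand; what a row does not reach is not made up. A row lasts 1/8 s, in which the tool goes at most 62.5 mm and 10.7 degrees, less where a joint would pass 70% of its speed; a pose out of reach is approached as far as the arm can. A call with a gripper value outside its range is refused whole. The fingers move at their own pace and stop on an object; "newtons" is the grip in N (left out, the last holds). Time passes only in rows, so rows that do not move let the fingers close. It gives the time, the measured TCP pose, the force, the opening and the grip force at its end, in the units of the state.
- ctrl.get_obs(): the state, without advancing time (a new reading comes with each control period).
- ctrl.get_image(name): name is "scene" or "top"; returns a dict with "frame" (384x512x3 uint8, red, green, blue), "range_z" (384x512 float32, m along the optical axis (not along the pixel's ray), 0 where there is no reading), "fx", "fy", "cx", "cy" (pixels), "cam_to_world" (4x4, takes a point from camera to world coordinates). Camera axes: x right, y down, z forward; pixel columns grow to the right and rows downward; lengths in m; the calibration is good to about 2 mm. A picture is of the moment at which its call begins.
- ctrl.finish_job(): hands the job in; it is judged then, once.
The state is a dict: "t": time; "q": joint angles; "dq": joint speeds; "effort": joint torques, N m; "tool_pos": TCP position; "tool_rot": TCP orientation; "contact_force": force on the tool from outside, world axes, zero at the start; "wrist_torque": the same for the moment, N m; "opening": finger opening in m; "grip_force": force on a finger pad.
Only numpy, scipy, OpenCV 4.12 (cv2) and the standard library are available. Lean on these libraries where they do the work, as an engineer would, in place of code of your own. Each camera call takes 0.05 s, during which the arm holds its last target. There are 200 camera calls.

## Working session

There is one attempt and no reset: what is moved stays moved. The work goes in short steps, Python scripts to look and compute and a tool call to move; the robot and the scene stay as the last step left them, time stands still between calls to the robot, and variables do not carry over. Pictures are saved under pics/ and viewed, at most 10 in all, crops included, and the job is handed in when it is done.

Besides the shell and the picture viewer there is one more tool, called after "Emit:" in YAML: its name, and indented under it one key for each argument. send_rows: Moves the arm, as the interface text tells. Its arguments: {"type":"object","properties":{"rows":{"type":"array","items":{"type":"array"}},"newtons":{"type":"number"}},"required":["rows"]}

```bash
mkdir -p pics; ls; cat > h.py <<'E'
import numpy as np,cv2
from station import ctrl
def grab(n):
    im=ctrl.get_image(n); M=np.array(im["cam_to_world"]); z=im["range_z"]
    v,u=np.mgrid[0:z.shape[0],0:z.shape[1]]
    P=np.stack([(u-im["cx"])/im["fx"]*z,(v-im["cy"])/im["fy"]*z,z],-1)@M[:3,:3].T+M[:3,3]
    P[z==0]=np.nan
    return im,P
def save(im,f): cv2.imwrite(f,im["frame"][:,:,::-1])
E
python3 - <<'E'
from h import *
for n in("top","scene"):
    im,P=grab(n); np.savez(n,P=P,f=im["frame"],M=im["cam_to_world"],k=[im["fx"],im["fy"],im["cx"],im["cy"]])
    cv2.imwrite(f"pics/{n}0.png",cv2.resize(im["frame"][:,:,::-1],(800,600)))
    print(n,np.round(im["cam_to_world"],3).tolist(),im["fx"])
print(ctrl.get_obs())
E
```

```text
pics
top [[0.009, -0.998, 0.056, 0.476], [-1.0, -0.009, -0.004, -0.051], [0.004, -0.056, -0.998, 1.345], [0.0, 0.0, 0.0, 1.0]] 379.5239289959252
scene [[-0.849, -0.352, 0.395, 0.001], [-0.529, 0.557, -0.64, 0.801], [0.006, -0.752, -0.659, 0.953], [0.0, 0.0, 0.0, 1.0]] 412.1508541682551
{'t': 0.1, 'q': array([-1.38200541e+00,  5.33435779e-02,  1.61417318e+00,  3.37765117e-05,
        1.47601295e+00, -1.18991403e-01]), 'dq': array([-3.63974984e-05, -1.57062659e-03, -3.20119463e-03,  3.90682832e-04,
       -1.89352589e-03,  1.91630495e-03]), 'effort': array([-3.23036447e-04, -3.94906354e+01, -3.71364462e+01, -1.41345463e-04,
        3.92082991e-03, -7.54295058e-06]), 'tool_pos': array([ 0.18924736, -0.595058  ,  0.23014342]), 'tool_rot': array([-3.10255226e+00, -4.81255403e-01,  5.33549063e-05]), 'contact_force': array([ 0.20153024, -0.24959861, -0.3239954 ]), 'wrist_torque': array([0.00533419, 0.02888537, 0.0371753 ]), 'grip_force': 0.0, 'opening': 0.08560760081376535}
```

View pics/top0.png

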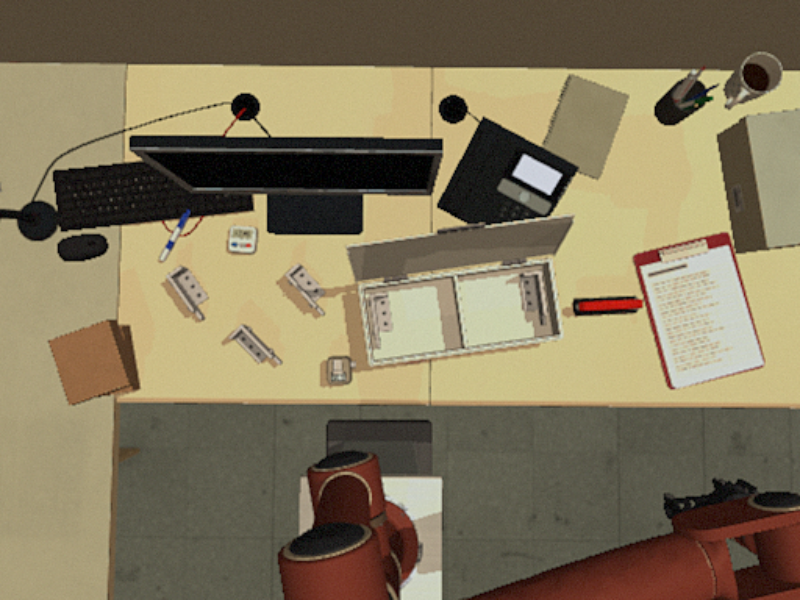

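View pics/scene0.png

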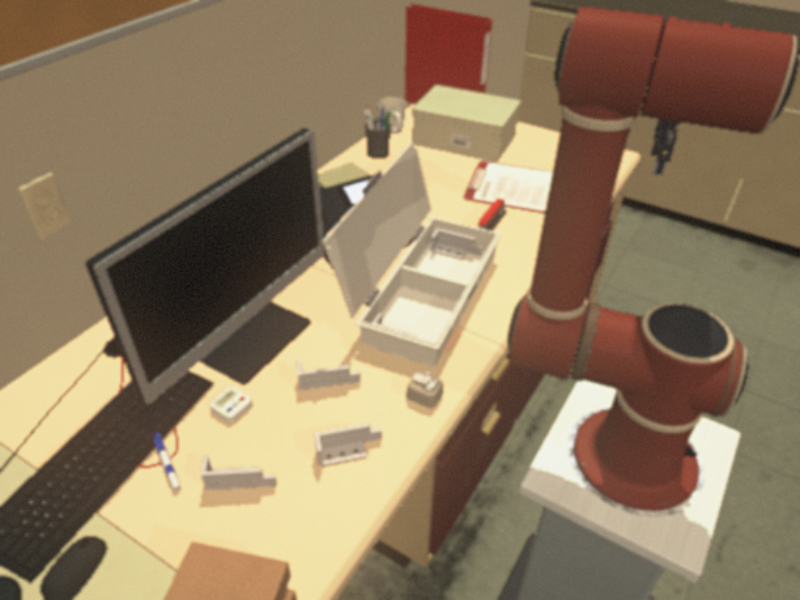

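The top view (800x600) shows three loose supports at (187,292), (305,288) and (252,343), the case around (455,315) with samples at (380,313) and (532,298), and the lid standing open. The scene view shows the same layout. Next I'll zoom in to see which hand each one is.

```bash
python3 - <<'E'
from h import *
d=np.load("top.npz");P=d["P"];f=d["f"]
def up(b,s): 
    x0,y0,x1,y1=b; return cv2.resize(f[y0:y1,x0:x1,::-1],(s*(x1-x0),s*(y1-y0)),interpolation=cv2.INTER_CUBIC)
a=up((100,160,225,240),6); b=up((218,160,368,240),5)
b=cv2.copyMakeBorder(b,0,80,0,0,cv2.BORDER_CONSTANT)
cv2.imwrite("pics/c1.png",a); cv2.imwrite("pics/c2.png",b)
z=P[...,2]
roi=np.zeros(z.shape,bool);roi[160:245,95:370]=1
m=(roi&(z>.012)&(z<.075)).astype(np.uint8)
n,L,S,C=cv2.connectedComponentsWithStats(m)
for i in range(1,n):
    if S[i,4]<25: continue
    p=P[L==i]; hi=p[p[:,2]>.034]; 
    r=cv2.minAreaRect((p[:,:2]*1000).astype(np.float32))
    print(i,S[i],np.round(p.mean(0),3),"max z",np.round(np.percentile(p[:,2],[10,50,95]),3),"rect",np.round(r[0]),np.round(r[1]),round(r[2]), len(hi), np.round(hi.mean(0),3) if len(hi) else "")
E
```

```text
8 [ 229  164  133   70 1635] [ 0.531 -0.21   0.055] max z [0.03  0.06  0.068] rect [ 526. -195.] [186. 429.] 8 1433 [ 0.529 -0.204  0.059]
13 [183 168  25  33 151] [0.574 0.155 0.038] max z [0.021 0.042 0.048] rect [563. 152.] [123.  41.] 27 104 [0.578 0.159 0.044]
16 [107 170  24  34 205] [0.565 0.417 0.035] max z [0.017 0.038 0.048] rect [555. 416.] [123.  40.] 20 115 [0.571 0.421 0.044]
22 [333 173  18  35 218] [ 0.566 -0.368  0.036] max z [0.014 0.039 0.053] rect [ 560. -375.] [123.  43.] 23 124 [ 0.573 -0.368  0.047]
35 [236 186  13  36 144] [ 0.516 -0.011  0.041] max z [0.015 0.047 0.053] rect [507.  -8.] [ 39. 122.] 82 102 [ 0.521 -0.01   0.048]
56 [147 207  34  26 172] [0.455 0.257 0.037] max z [0.021 0.041 0.048] rect [450. 248.] [123.  41.] 62 108 [0.46  0.264 0.044]
65 [209 228  19  17 263] [0.393 0.069 0.034] max z [0.026 0.033 0.044] rect [393.  67.] [55. 62.] 1 117 [0.39  0.07  0.039]
```

View pics/c1.png

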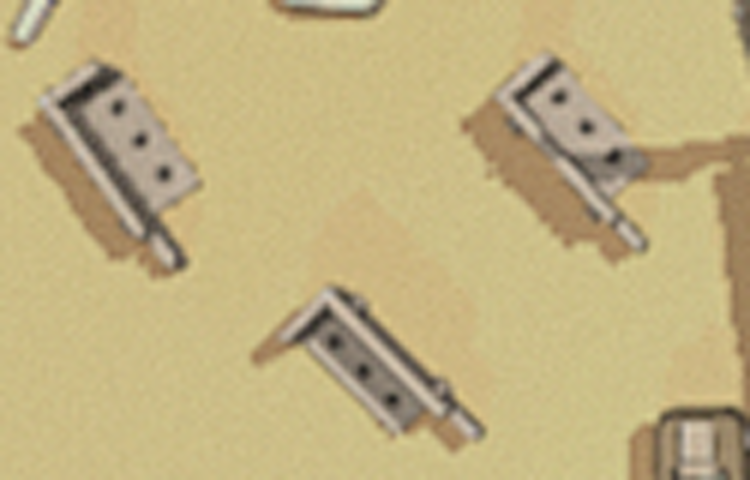

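View pics/c2.png

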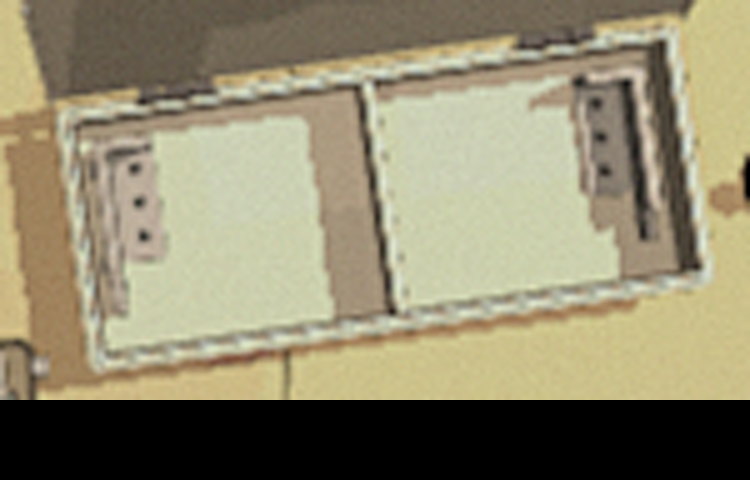

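The left-most support A and B (near the case) have their webs on the left seen from nose to stop, so they are left-hand. C (front middle) is right-hand. In the case, the +y bay holds the left sample and the -y bay the right one. Next I'll fit poses.

```bash
cat >> h.py <<'E'
def fit(P,c,r=.085):
    """support pose from points: web-top line by robust fit, ends by extents"""
    p=P.reshape(-1,3); p=p[np.hypot(p[:,0]-c[0],p[:,1]-c[1])<r]
    hi=p[(p[:,2]>.04)&(p[:,2]<.053)][:,:2]; lo=p[(p[:,2]>.012)&(p[:,2]<.053)][:,:2]
    q=hi.copy()
    for _ in range(6):
        vx,vy,x0,y0=cv2.fitLine((q*1000).astype(np.float32),cv2.DIST_HUBER,0,.01,.01).ravel()
        d=np.array([vx,vy]); n=np.array([-vy,vx]); o=np.array([x0,y0])/1000
        e=(hi-o)@n; q=hi[abs(e)<.007]
    if d[0]<0: d=-d; n=-n
    s=(lo-o)@d; t=(hi-o)@n
    return dict(yaw=np.degrees(np.arctan2(d[1],d[0])),s=np.percentile(s,[1,99]),t=np.percentile(t,[2,98]),o=o,d=d,n=n,N=len(q),rms=np.std((q-o)@n))
def web(P,c,r=.085):
    f=fit(P,c,r); s=f["s"]; o=f["o"]+f["d"]*((s[0]+s[1])/2)   # point on web mid-plane at support x=0
    return f,o,o+f["d"]*.008
E
python3 - <<'E'
from h import *
for n in("top","scene"):
    P=np.load(n+".npz")["P"]; print(n)
    for k,c in dict(A=(.555,.416),B=(.563,.152),C=(.45,.248),SL=(.507,-.008),SR=(.56,-.375)).items():
        f,o,g=web(P,c); print(k,"yaw %.1f"%f["yaw"],"len",np.round(f["s"]*1e3),"t",np.round(f["t"]*1e3),"x0",np.round(o,3),"grip",np.round(g,3),f["N"],"rms %.4f"%f["rms"])
    p=P.reshape(-1,3); m=(p[:,2]>.060)&(p[:,2]<.069)&(p[:,0]>.4)&(p[:,0]<.66)&(p[:,1]>-.43)&(p[:,1]<.05)
    r=cv2.minAreaRect((p[m,:2]*1000).astype(np.float32)); print("case",np.round(r[0],1),np.round(r[1],1),round(r[2],1))
    # lid points, in case-ish frame
    m=(p[:,2]>.09)&(p[:,2]<.3)&(p[:,0]>.55)&(p[:,0]<.75)&(p[:,1]>-.45)&(p[:,1]<.1)
    print("lid",m.sum(),np.round(np.nanpercentile(p[m],[0,5,50,95,100],axis=0),3).tolist())
P=np.load("top.npz")["P"].reshape(-1,3)
m=(P[:,0]>.62)&(P[:,0]<.95)&(P[:,2]>.02)&(P[:,1]>-.45)&(P[:,1]<.1)
for y in np.arange(-.45,.1,.05):
    k=m&(abs(P[:,1]-y-.025)<.025); print(round(y+.025,3),[(round(x,2),round(float(np.nanmax(P[k&(abs(P[:,0]-x)<.02)][:,2],initial=0)),2)) for x in np.arange(.64,.94,.04)])
E
```

```text
top
A yaw 34.7 len [-68.  48.] t [-30.   5.] x0 [0.552 0.414] grip [0.559 0.419] 78 rms 0.0027
B yaw 43.1 len [-71.  45.] t [-34.   4.] x0 [0.56  0.149] grip [0.566 0.155] 68 rms 0.0025
C yaw 46.2 len [-68.  49.] t [-3. 33.] x0 [0.448 0.245] grip [0.453 0.251] 65 rms 0.0021
SL yaw 7.3 len [-78.  63.] t [-32.  16.] x0 [ 0.506 -0.007] grip [ 0.514 -0.006] 70 rms 0.0027
SR yaw 20.2 len [-87.  69.] t [-27.  25.] x0 [ 0.559 -0.38 ] grip [ 0.567 -0.377] 70 rms 0.0037
case [ 525.9 -194.2] [185.2 427.4] 8.6
lid 3200 [[0.584, -0.392, 0.09], [0.608, -0.371, 0.1], [0.647, -0.176, 0.186], [0.684, 0.017, 0.253], [0.701, 0.04, 0.27]]
scene
A yaw 36.5 len [-67.  50.] t [-32.   4.] x0 [0.547 0.417] grip [0.553 0.422] 135 rms 0.0026
B yaw 41.5 len [-68.  48.] t [-32.   4.] x0 [0.556 0.153] grip [0.562 0.158] 99 rms 0.0031
C yaw 46.0 len [-66.  50.] t [-7. 31.] x0 [0.443 0.249] grip [0.449 0.255] 116 rms 0.0028
SL yaw -3.7 len [-63.  95.] t [-43.  27.] x0 [ 0.504 -0.   ] grip [ 0.512 -0.001] 65 rms 0.0035
SR yaw 21.9 len [-74.  84.] t [-31.  27.] x0 [ 0.559 -0.378] grip [ 0.566 -0.375] 75 rms 0.0039
c
[... 1788 characters left out ...]
np.float64(0.84), 0.0), (np.float64(0.88), 0.0), (np.float64(0.92), 0.0)]
-0.025 [(np.float64(0.64), 0.26), (np.float64(0.68), 0.0), (np.float64(0.72), 0.0), (np.float64(0.76), 0.37), (np.float64(0.8), 0.37), (np.float64(0.84), 0.0), (np.float64(0.88), 0.0), (np.float64(0.92), 0.0)]
0.025 [(np.float64(0.64), 0.26), (np.float64(0.68), 0.0), (np.float64(0.72), 0.0), (np.float64(0.76), 0.37), (np.float64(0.8), 0.37), (np.float64(0.84), 0.0), (np.float64(0.88), 0.0), (np.float64(0.92), 0.0)]
0.075 [(np.float64(0.64), 0.0), (np.float64(0.68), 0.0), (np.float64(0.72), 0.0), (np.float64(0.76), 0.37), (np.float64(0.8), 0.37), (np.float64(0.84), 0.0), (np.float64(0.88), 0.0), (np.float64(0.92), 0.0)]
```

```bash
cat >> h.py <<'E'
def rows(*wps):
    """wps: (x,y,z,yaw_deg,nrows,opening_cm) -> rows in tool axes from the present pose"""
    ob=ctrl.get_obs(); from scipy.spatial.transform import Rotation as R
    X=R.from_rotvec(ob["tool_rot"]).as_matrix()
    p=np.array(ob["tool_pos"]); yaw=np.degrees(np.arctan2(X[1,0],X[0,0]))
    print("t %.2f"%ob["t"],"pos",np.round(p,4),"yaw %.1f"%yaw,"tilt z",np.round(X[:,2],3),"open %.4f"%ob["opening"],"F",np.round(ob["contact_force"],1),"grip %.1f"%ob["grip_force"],"q6 %.2f"%ob["q"][5])
    out=[]
    for x,y,z,w,n,op in wps:
        for i in range(n):
            k=n-i; c,s=np.cos(np.radians(yaw)),np.sin(np.radians(yaw))
            T=np.array([[c,s,0],[s,-c,0],[0,0,-1]]) # columns: tool axes
            d=(np.array([x,y,z])-p)/k; l=np.round(T.T@d*100,1); dw=round((((w-yaw+90)%180)-90)/k)
            p=p+T@l/100; yaw+=dw; out.append([op,[float(v)+0. for v in l],int(-dw)])
    for i in range(0,len(out),10): print(str(out[i:i+10]).replace(" ",""))
E
python3 - <<'E'
from h import *
rows((.45,-.35,.30,17.6,7,5),(.5,-.1,.30,22,5,5),(.564,.1565,.16,42,6,5),(.564,.1565,.06,42,2,5))
E
```

```text
t 0.10 pos [ 0.1892 -0.5951  0.2301] yaw 17.6 tilt z [-0.     0.002 -1.   ] open 0.0856 F [ 0.2 -0.2 -0.3] grip 0.0 q6 -0.12
[[5,[4.6,-2.2,-1.0],0],[5,[4.6,-2.2,-1.0],0],[5,[4.6,-2.2,-1.0],0],[5,[4.6,-2.2,-1.0],0],[5,[4.6,-2.2,-1.0],0],[5,[4.6,-2.2,-1.0],0],[5,[4.7,-2.3,-1.0],0],[5,[2.5,-4.5,0.0],-1],[5,[2.5,-4.4,0.0],-1],[5,[2.6,-4.4,0.0],-1]]
[[5,[2.7,-4.3,0.0],-1],[5,[2.8,-4.2,0.0],0],[5,[2.6,-3.6,2.3],-3],[5,[2.7,-3.4,2.3],-3],[5,[2.9,-3.3,2.4],-4],[5,[3.2,-3.1,2.3],-3],[5,[3.3,-2.9,2.4],-4],[5,[3.5,-2.7,2.3],-3],[5,[0.0,0.0,5.0],0],[5,[0.0,0.0,5.0],0]]
```

Emit:
send_rows:
  rows:
    - [5,[4.6,-2.2,-1.0],0]
    - [5,[4.6,-2.2,-1.0],0]
    - [5,[4.6,-2.2,-1.0],0]
    - [5,[4.6,-2.2,-1.0],0]
    - [5,[4.6,-2.2,-1.0],0]
    - [5,[4.6,-2.2,-1.0],0]
    - [5,[4.7,-2.3,-1.0],0]
    - [5,[2.5,-4.5,0.0],-1]
    - [5,[2.5,-4.4,0.0],-1]
    - [5,[2.6,-4.4,0.0],-1]
  newtons: 40

```text
t: 1.35
tool_pos: [0.4797, -0.198, 0.3007]
tool_rot: [-3.09, -0.563, 0.001]
contact_force: [-0.2, 0.2, 0.1]
opening: 0.0499
grip_force: 0.0
```

Emit:
send_rows:
  rows:
    - [5,[2.7,-4.3,0.0],-1]
    - [5,[2.8,-4.2,0.0],0]
    - [5,[2.6,-3.6,2.3],-3]
    - [5,[2.7,-3.4,2.3],-3]
    - [5,[2.9,-3.3,2.4],-4]
    - [5,[3.2,-3.1,2.3],-3]
    - [5,[3.3,-2.9,2.4],-4]
    - [5,[3.5,-2.7,2.3],-3]
    - [5,[0,0,0],0]

```text
t: 2.48
tool_pos: [0.5623, 0.1581, 0.1579]
tool_rot: [-2.933, -1.121, 0.009]
contact_force: [0.5, -0.9, -0.2]
opening: 0.0503
grip_force: 0.0
```

```bash
python3 - <<'E'
from h import *
im,P=grab("scene"); f=im["frame"]; M=im["cam_to_world"]
q=np.linalg.inv(M)@np.array([.564,.1565,.05,1]); u=int(im["fx"]*q[0]/q[2]+im["cx"]);v=int(im["fy"]*q[1]/q[2]+im["cy"])
print(u,v); c=f[max(0,v-85):v+35,max(0,u-80):u+80,::-1]; cv2.imwrite("pics/b1.png",cv2.resize(c,None,fx=5,fy=5,interpolation=cv2.INTER_CUBIC))
rows((.564,.1565,.06,42,2,5),(.564,.1565,.012,42,2,5))
E
```

```text
206 235
t 2.52 pos [0.5631 0.1568 0.1594] yaw 41.7 tilt z [-0.003 -0.001 -1.   ] open 0.0500 F [ 0.3 -0.6 -0.1] grip 0.0 q6 0.99
[[5,[0.0,0.0,5.0],0],[5,[0.0,0.1,4.9],0],[5,[0.0,0.0,2.4],0],[5,[0.0,0.0,2.4],0]]
```

View pics/b1.png

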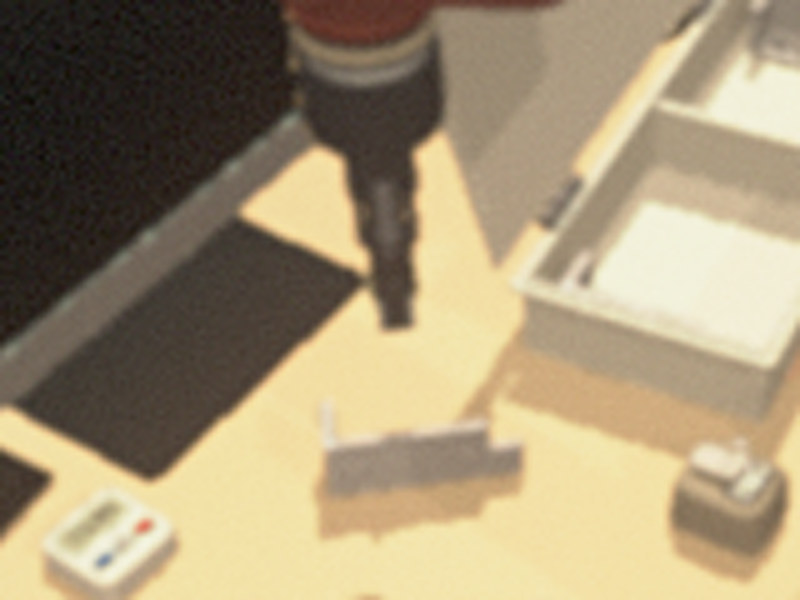

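The fingers (tip at 395,325) hang over the web's middle, about (405,440), as projected. I'll descend and grip.

Emit:
send_rows:
  rows:
    - [5,[0,0,5],0]
    - [5,[0,0,5],0]
    - [5,[0,0,2.5],0]
    - [5,[0,0,2.3],0]
    - [0,[0,0,0],0]
    - [0,[0,0,0],0]
    - [0,[0,0,0],0]
    - [0,[0,0,0],0]
    - [0,[0,0,0],0]
  newtons: 40

```text
t: 3.65
tool_pos: [0.5656, 0.1559, 0.0153]
tool_rot: [2.935, 1.116, 0.004]
contact_force: [-2.0, -2.6, 6.4]
opening: 0.0074
grip_force: 41.5
```

```bash
python3 - <<'E'
from h import *
rows((.5656,.1559,.14,41.6,4,0),(.5054,-.0671,.14,8,6,0),(.5054,-.0671,.14,8,1,0))
E
```

```text
t 3.65 pos [0.5656 0.1559 0.0153] yaw 41.6 tilt z [ 0.003 -0.    -1.   ] open 0.0074 F [-2.  -2.6  6.4] grip 41.5 q6 0.99
[[0,[0.0,0.0,-3.1],0],[0,[0.0,0.0,-3.1],0],[0,[0.0,0.0,-3.1],0],[0,[0.0,0.0,-3.2],0],[0,[-3.2,2.1,0.0],6],[0,[-3.0,2.4,0.0],6],[0,[-2.7,2.7,0.0],5],[0,[-2.5,3.0,0.0],6],[0,[-2.1,3.2,0.0],5],[0,[-1.8,3.4,0.0],6]]
[[0,[0.0,0.0,0.0],0]]
```

Emit:
send_rows:
  rows:
    - [0,[0,0,-3.1],0]
    - [0,[0,0,-3.1],0]
    - [0,[0,0,-3.1],0]
    - [0,[0,0,-3.2],0]
    - [0,[-3.2,2.1,0],6]
    - [0,[-3.0,2.4,0],6]
    - [0,[-2.7,2.7,0],5]
    - [0,[-2.5,3.0,0],6]
    - [0,[-2.1,3.2,0],5]
    - [0,[-1.8,3.4,0],6]

```text
t: 4.9
tool_pos: [0.5035, -0.0676, 0.1379]
tool_rot: [-3.135, -0.204, 0.001]
contact_force: [0.7, 0.5, -2.0]
opening: 0.0076
grip_force: 40.3
```

Emit:
send_rows:
  rows:
    - [0,[0,0,0],0]
    - [0,[0,0,0],0]

```text
t: 5.15
tool_pos: [0.5041, -0.0662, 0.138]
tool_rot: [-3.134, -0.21, 0.0]
contact_force: [0.2, -0.2, -2.0]
opening: 0.0072
grip_force: 40.3
```

```bash
python3 - <<'E'
from h import *
im,P=grab("scene"); f=im["frame"]; M=im["cam_to_world"]
q=np.linalg.inv(M)@np.array([.505,-.067,.1,1]); u=int(im["fx"]*q[0]/q[2]+im["cx"]);v=int(im["fy"]*q[1]/q[2]+im["cy"])
print(u,v); c=f[max(0,v-60):v+60,max(0,u-80):u+80,::-1]; cv2.imwrite("pics/b2.png",cv2.resize(c,None,fx=5,fy=5,interpolation=cv2.INTER_CUBIC))
rows((.5054,-.0671,.03,8,4,0),(.5054,-.0671,.018,8,2,0))
E
```

```text
262 188
t 5.20 pos [ 0.5043 -0.0659  0.1381] yaw 7.7 tilt z [-0.     0.001 -1.   ] open 0.0074 F [ 0.6 -0.1 -2. ] grip 40.3 q6 1.16
[[0,[0.0,0.0,2.7],0],[0,[0.0,0.0,2.7],0],[0,[0.0,0.1,2.7],0],[0,[0.1,0.0,2.7],0],[0,[0.0,0.0,0.6],0],[0,[0.0,0.0,0.6],0]]
```

View pics/b2.png

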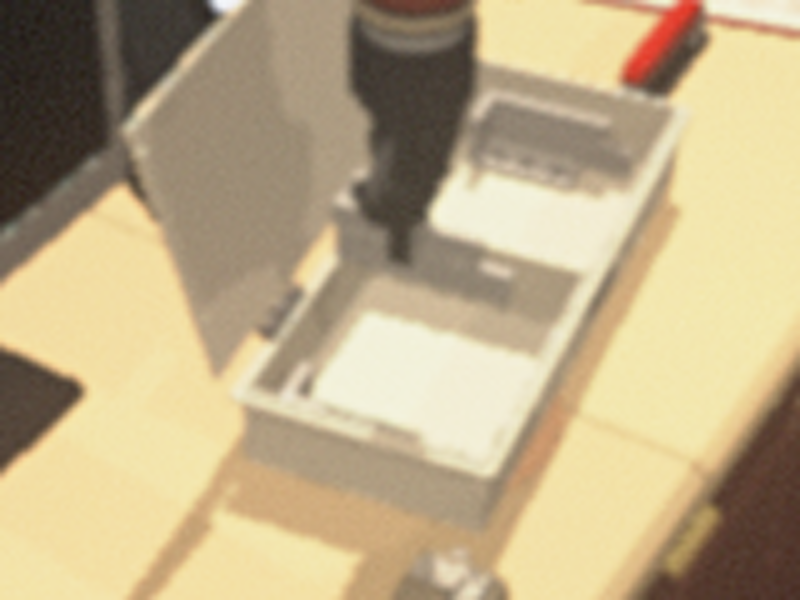

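The held support hangs level, from (340,230) to (520,280), along the case x, with its flange over the bay. I'll lower it.

Emit:
send_rows:
  rows:
    - [0,[0,0,2.7],0]
    - [0,[0,0,2.7],0]
    - [0,[0,0,2.7],0]
    - [0,[0.1,0.1,2.4],0]
    - [0,[0,0,0.6],0]
    - [0,[0,0,0.3],0]
    - [0,[0,0,0.3],0]
    - [0,[0,0,0],0]

```text
t: 6.2
tool_pos: [0.5059, -0.0676, 0.022]
tool_rot: [3.134, 0.209, 0.002]
contact_force: [-0.0, -0.3, -1.5]
opening: 0.0073
grip_force: 40.2
```

Emit:
send_rows:
  rows:
    - [0,[0,0,0.2],0]
    - [0,[0,0,0.2],0]
    - [0,[0,0,0],0]

```text
t: 6.58
tool_pos: [0.5061, -0.0678, 0.0192]
tool_rot: [3.134, 0.209, 0.001]
contact_force: [-4.9, 1.1, 9.4]
opening: 0.0073
grip_force: 42.0
```

Emit:
send_rows:
  rows:
    - [2.6,[0,0,0],0]
    - [2.6,[0,0,0],0]
    - [2.6,[0,0,0],0]
    - [2.6,[0,0,-2],0]
    - [2.6,[0,0,-4],0]
    - [3,[0,0,-5],0]
    - [3,[0,0,-3],0]

```text
t: 7.45
tool_pos: [0.5064, -0.0679, 0.1601]
tool_rot: [3.133, 0.209, 0.005]
contact_force: [-0.2, -0.4, -0.1]
opening: 0.0297
grip_force: 0.0
```

```bash
python3 - <<'E'
from h import *
rows((.5,.05,.16,25,3,5),(.451,.253,.16,46,5,5),(.451,.253,.06,46,2,5),(.451,.253,.016,46,2,5))
E
```

```text
t 7.45 pos [ 0.5064 -0.0679  0.1601] yaw 7.6 tilt z [ 0.003 -0.001 -1.   ] open 0.0297 F [-0.2 -0.4 -0.1] grip 0.0 q6 1.16
[[5,[0.3,-3.9,0.0],-6],[5,[0.7,-3.9,0.0],-6],[5,[1.2,-3.8,0.0],-5],[5,[0.8,-4.1,0.0],-4],[5,[1.1,-4.0,0.0],-4],[5,[1.3,-3.9,0.0],-4],[5,[1.6,-3.9,0.0],-5],[5,[2.0,-3.7,0.0],-4],[5,[0.0,0.0,5.0],0],[5,[0.0,0.0,5.0],0]]
[[5,[0.0,0.0,2.2],0],[5,[0.0,0.0,2.2],0]]
```

Emit:
send_rows:
  rows:
    - [5,[0.3,-3.9,0],-6]
    - [5,[0.7,-3.9,0],-6]
    - [5,[1.2,-3.8,0],-5]
    - [5,[0.8,-4.1,0],-4]
    - [5,[1.1,-4.0,0],-4]
    - [5,[1.3,-3.9,0],-4]
    - [5,[1.6,-3.9,0],-5]
    - [5,[2.0,-3.7,0],-4]
    - [5,[0,0,5],0]
    - [5,[0,0,0],0]

```text
t: 8.7
tool_pos: [0.4464, 0.2526, 0.103]
tool_rot: [-2.895, -1.22, 0.015]
contact_force: [0.1, 0.6, 0.5]
opening: 0.05
grip_force: 0.0
```

```bash
python3 - <<'E'
from h import *
im,P=grab("top"); f=im["frame"]
a=cv2.resize(f[145:245,215:375,::-1],None,fx=5,fy=5,interpolation=cv2.INTER_CUBIC); cv2.imwrite("pics/t2.png",a)
f1,o,g=web(P,(.505,-.07),.07); print(f1["yaw"],o,g,f1["N"])
rows((.451,.253,.06,46,1,5),(.451,.253,.016,46,2,5))
E
```

```text
-43.204426 [ 0.51864914 -0.04921551] [ 0.52448046 -0.05469234] 34
t 8.75 pos [0.4483 0.2529 0.1055] yaw 45.6 tilt z [-0.004 -0.002 -1.   ] open 0.0495 F [1.  0.  0.2] grip 0.0 q6 1.14
[[5,[0.2,0.2,4.6],0],[5,[0.0,0.0,2.2],0],[5,[0.0,0.0,2.2],0]]
```

View pics/t2.png

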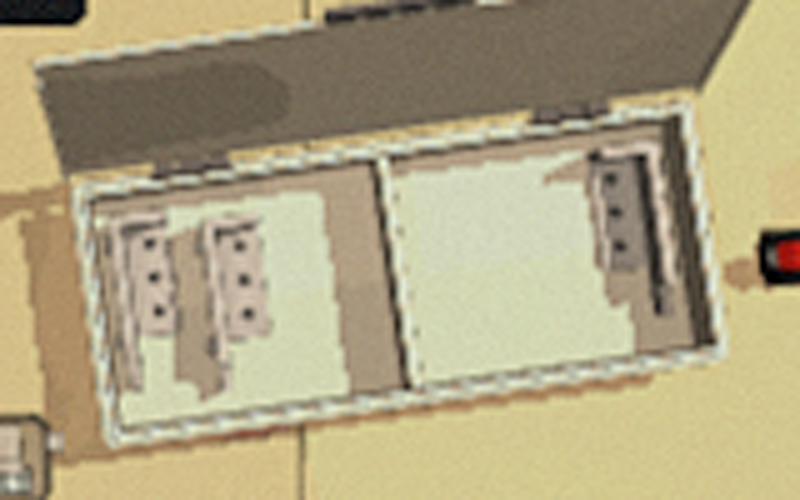

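The first support stands upright in the left bay at (235,300), parallel to the sample, with free floor from (270) to (385). Now I'll grip C.

Emit:
send_rows:
  rows:
    - [5,[0.2,0.1,4.5],0]
    - [5,[0,0,2.2],0]
    - [5,[0,0,2.2],0]
    - [5,[0,0,0],0]
    - [0,[0,0,0],0]
    - [0,[0,0,0],0]
    - [0,[0,0,0],0]
    - [0,[0,0,0],0]
    - [0,[0,0,0],0]

```text
t: 9.88
tool_pos: [0.4531, 0.2546, 0.0199]
tool_rot: [2.896, 1.218, 0.004]
contact_force: [-1.3, -1.7, 6.5]
opening: 0.0075
grip_force: 43.6
```

```bash
python3 - <<'E'
from h import *
rows((.451,.253,.16,46,3,0),(.52,-.0,.16,20,6,0),(.5356,-.282,.15,8,6,0))
E
```

```text
t 9.88 pos [0.4531 0.2546 0.0199] yaw 45.6 tilt z [ 0.002  0.001 -1.   ] open 0.0075 F [-1.3 -1.7  6.5] grip 43.6 q6 1.14
[[0,[-0.1,0.0,-4.7],0],[0,[-0.1,0.0,-4.7],0],[0,[-0.1,0.0,-4.6],0],[0,[-2.2,3.8,0.0],4],[0,[-1.9,3.9,0.0],4],[0,[-1.7,4.0,0.0],4],[0,[-1.4,4.1,0.0],5],[0,[-1.0,4.3,0.0],4],[0,[-0.7,4.3,0.0],5],[0,[-1.3,4.5,0.2],2]]
[[0,[-1.2,4.6,0.2],2],[0,[-1.0,4.6,0.1],2],[0,[-0.9,4.6,0.2],2],[0,[-0.7,4.7,0.1],2],[0,[-0.5,4.6,0.2],2]]
```

Emit:
send_rows:
  rows:
    - [0,[0,0,-4.7],0]
    - [0,[0,0,-4.7],0]
    - [0,[-0.1,0,-4.6],0]
    - [0,[-2.2,3.8,0],4]
    - [0,[-1.9,3.9,0],4]
    - [0,[-1.7,4.0,0],4]
    - [0,[-1.4,4.1,0],5]
    - [0,[-1.0,4.3,0],4]
    - [0,[-0.7,4.3,0],5]
    - [0,[-1.3,4.5,0.2],2]

```text
t: 11.12
tool_pos: [0.5232, -0.0471, 0.1561]
tool_rot: [-3.105, -0.48, -0.0]
contact_force: [0.9, -0.3, -2.0]
opening: 0.0073
grip_force: 42.5
```

Emit:
send_rows:
  rows:
    - [0,[-1.2,4.6,0.2],2]
    - [0,[-1.0,4.6,0.1],2]
    - [0,[-0.9,4.6,0.2],2]
    - [0,[-0.7,4.7,0.1],2]
    - [0,[-0.5,4.6,0.2],2]
    - [0,[0,0,0],0]
    - [0,[0,0,0],0]

```text
t: 12.0
tool_pos: [0.5354, -0.2801, 0.1476]
tool_rot: [-3.133, -0.209, 0.002]
contact_force: [0.8, -0.3, -0.6]
opening: 0.0072
grip_force: 42.5
```

```bash
python3 - <<'E'
from h import *
rows((.5356,-.282,.03,8,5,0),(.5356,-.282,.025,8,1,0))
E
```

```text
t 12.00 pos [ 0.5354 -0.2801  0.1476] yaw 7.6 tilt z [-0.001  0.001 -1.   ] open 0.0072 F [ 0.8 -0.3 -0.6] grip 42.5 q6 0.83
[[0,[0.0,0.0,2.4],0],[0,[0.0,0.0,2.3],0],[0,[0.0,0.1,2.4],0],[0,[0.0,0.0,2.3],0],[0,[0.0,0.1,2.4],0],[0,[0.0,0.0,0.5],0]]
```

Emit:
send_rows:
  rows:
    - [0,[0,0,2.4],0]
    - [0,[0,0,2.3],0]
    - [0,[0,0.1,2.4],0]
    - [0,[0,0,2.3],0]
    - [0,[0,0.1,2.3],0]
    - [0,[0,0,0.3],0]
    - [0,[0,0,0.2],0]
    - [0,[0,0,0],0]

```text
t: 13.0
tool_pos: [0.5369, -0.2828, 0.0275]
tool_rot: [3.133, 0.21, 0.002]
contact_force: [0.8, -0.2, -1.4]
opening: 0.007
grip_force: 42.4
```

Emit:
send_rows:
  rows:
    - [0,[0,0,0.2],0]
    - [0,[0,0,0.2],0]
    - [0,[0,0,0],0]

```text
t: 13.38
tool_pos: [0.5367, -0.2832, 0.0239]
tool_rot: [3.134, 0.209, 0.001]
contact_force: [-2.7, 1.3, 6.0]
opening: 0.0074
grip_force: 43.5
```

Emit:
send_rows:
  rows:
    - [2.6,[0,0,0],0]
    - [2.6,[0,0,0],0]
    - [2.6,[0,0,0],0]
    - [2.6,[0,0,-2],0]
    - [2.6,[0,0,-4],0]
    - [3,[0,0,-5],0]
    - [3,[0,0,-3],0]

```text
t: 14.25
tool_pos: [0.5374, -0.2836, 0.1674]
tool_rot: [3.131, 0.209, 0.007]
contact_force: [-0.2, -0.7, -0.0]
opening: 0.03
grip_force: 0.0
```

```bash
python3 - <<'E'
from h import *
rows((.5,.05,.17,20,7,5),(.556,.4205,.16,36,8,5),(.556,.4205,.10,36,1,5),(.556,.4205,.1,36,1,5))
E
```

```text
t 14.25 pos [ 0.5374 -0.2836  0.1674] yaw 7.6 tilt z [ 0.005 -0.003 -1.   ] open 0.0300 F [-0.2 -0.7 -0. ] grip 0.0 q6 0.83
[[5,[0.1,-4.8,0.0],-2],[5,[0.3,-4.8,0.0],-2],[5,[0.4,-4.8,-0.1],-2],[5,[0.6,-4.7,0.0],-2],[5,[0.8,-4.7,-0.1],-1],[5,[0.8,-4.7,0.0],-2],[5,[1.1,-4.8,-0.1],-1],[5,[2.2,-4.1,0.1],-2],[5,[2.4,-4.0,0.1],-2],[5,[2.5,-4.0,0.1],-2]]
[[5,[2.6,-3.9,0.1],-2],[5,[2.8,-3.8,0.2],-2],[5,[2.9,-3.7,0.1],-2],[5,[3.0,-3.5,0.2],-2],[5,[3.1,-3.5,0.1],-2],[5,[0.0,0.0,6.0],0],[5,[0.0,0.0,0.0],0]]
```

Emit:
send_rows:
  rows:
    - [5,[0.1,-4.8,0],-2]
    - [5,[0.3,-4.8,0],-2]
    - [5,[0.4,-4.8,0],-2]
    - [5,[0.6,-4.7,0],-2]
    - [5,[0.8,-4.7,0],-1]
    - [5,[0.8,-4.7,0],-2]
    - [5,[1.1,-4.8,0],-1]
    - [5,[2.2,-4.1,0.1],-2]
    - [5,[2.4,-4.0,0.1],-2]
    - [5,[2.5,-4.0,0.1],-2]

```text
t: 15.5
tool_pos: [0.5208, 0.1918, 0.1612]
tool_rot: [3.063, 0.699, 0.004]
contact_force: [-0.1, -0.1, 0.2]
opening: 0.0498
grip_force: 0.0
```

Emit:
send_rows:
  rows:
    - [5,[2.6,-3.9,0.1],-2]
    - [5,[2.8,-3.8,0.2],-2]
    - [5,[2.9,-3.7,0.1],-2]
    - [5,[3.0,-3.5,0.2],-2]
    - [5,[3.1,-3.5,0.1],-2]
    - [5,[0,0,6],0]
    - [5,[0,0,0],0]
    - [5,[0,0,0],0]

```text
t: 16.5
tool_pos: [0.5552, 0.4215, 0.0942]
tool_rot: [-2.991, -0.96, -0.002]
contact_force: [-0.2, -0.2, 0.5]
opening: 0.0502
grip_force: 0.0
```

```bash
python3 - <<'E'
from h import *
rows((.556,.4205,.06,36,1,5),(.556,.4205,.016,36,2,5))
E
```

```text
t 16.50 pos [0.5552 0.4215 0.0942] yaw 35.6 tilt z [ 0.001  0.001 -1.   ] open 0.0502 F [-0.2 -0.2  0.5] grip 0.0 q6 1.49
[[5,[0.0,0.1,3.4],0],[5,[0.0,0.0,2.2],0],[5,[0.0,0.0,2.2],0]]
```

Emit:
send_rows:
  rows:
    - [5,[0,0.1,3.4],0]
    - [5,[0,0,2.2],0]
    - [5,[0,0,2.2],0]
    - [5,[0,0,0],0]
    - [0,[0,0,0],0]
    - [0,[0,0,0],0]
    - [0,[0,0,0],0]
    - [0,[0,0,0],0]
    - [0,[0,0,0],0]

```text
t: 17.62
tool_pos: [0.5561, 0.4214, 0.0158]
tool_rot: [-2.99, -0.961, -0.004]
contact_force: [-1.1, 0.3, 5.7]
opening: 0.0071
grip_force: 40.1
```

```bash
python3 - <<'E'
from h import *
rows((.556,.4205,.16,36,3,0),(.50,.1,.16,20,7,0),(.514,-.1285,.15,8,6,0))
E
```

```text
t 17.62 pos [0.5561 0.4214 0.0158] yaw 35.6 tilt z [ 0.002  0.001 -1.   ] open 0.0071 F [-1.1  0.3  5.7] grip 40.1 q6 1.49
[[0,[0.0,0.0,-4.8],0],[0,[0.0,0.0,-4.8],0],[0,[-0.1,0.1,-4.8],0],[0,[-3.3,3.3,0.0],2],[0,[-3.2,3.4,0.0],2],[0,[-3.1,3.5,0.0],2],[0,[-3.0,3.6,0.0],2],[0,[-2.8,3.6,0.0],3],[0,[-2.6,3.8,0.0],2],[0,[-2.5,3.9,0.0],3]]
[[0,[-1.1,3.7,0.2],2],[0,[-0.9,3.7,0.2],2],[0,[-0.8,3.7,0.1],2],[0,[-0.7,3.7,0.2],2],[0,[-0.5,3.8,0.1],2],[0,[-0.4,3.8,0.2],2]]
```

Emit:
send_rows:
  rows:
    - [0,[0,0,-4.8],0]
    - [0,[0,0,-4.8],0]
    - [0,[0,0,-4.8],0]
    - [0,[-3.3,3.3,0],2]
    - [0,[-3.2,3.4,0],2]
    - [0,[-3.1,3.5,0],2]
    - [0,[-3.0,3.6,0],2]
    - [0,[-2.8,3.6,0],3]
    - [0,[-2.6,3.8,0],2]
    - [0,[-2.5,3.9,0],3]

```text
t: 18.88
tool_pos: [0.4982, 0.0992, 0.1571]
tool_rot: [-3.096, -0.534, 0.003]
contact_force: [-0.3, 0.1, -1.4]
opening: 0.0077
grip_force: 39.3
```

Emit:
send_rows:
  rows:
    - [0,[-1.1,3.7,0.2],2]
    - [0,[-0.9,3.7,0.2],2]
    - [0,[-0.8,3.7,0.1],2]
    - [0,[-0.7,3.7,0.2],2]
    - [0,[-0.5,3.8,0.1],2]
    - [0,[-0.4,3.8,0.2],2]
    - [0,[0,0,0],0]
    - [0,[0,0,0],0]

```text
t: 19.88
tool_pos: [0.5129, -0.1271, 0.1474]
tool_rot: [-3.133, -0.209, 0.002]
contact_force: [0.6, -1.0, -2.4]
opening: 0.0075
grip_force: 39.4
```

```bash
python3 - <<'E'
from h import *
rows((.514,-.1285,.027,8,5,0),(.514,-.1285,.022,8,1,0))
E
```

```text
t 19.88 pos [ 0.5129 -0.1271  0.1474] yaw 7.6 tilt z [-0.002  0.001 -1.   ] open 0.0075 F [ 0.6 -1.  -2.4] grip 39.4 q6 1.05
[[0,[0.0,0.0,2.4],0],[0,[0.0,0.0,2.4],0],[0,[0.0,0.1,2.4],0],[0,[0.0,0.0,2.4],0],[0,[0.1,0.1,2.4],0],[0,[0.0,0.0,0.5],0]]
```

Emit:
send_rows:
  rows:
    - [0,[0,0,2.4],0]
    - [0,[0,0,2.4],0]
    - [0,[0,0.1,2.4],0]
    - [0,[0,0,2.4],0]
    - [0,[0.1,0,2.4],0]
    - [0,[0,0,0.3],0]
    - [0,[0,0,0.2],0]
    - [0,[0,0,0],0]

```text
t: 20.88
tool_pos: [0.5155, -0.1285, 0.0244]
tool_rot: [3.134, 0.21, 0.003]
contact_force: [0.9, 0.8, -1.9]
opening: 0.0073
grip_force: 39.4
```

Emit:
send_rows:
  rows:
    - [0,[0,0,0.3],0]
    - [0,[0,0,0.2],0]
    - [0,[0,0,0.1],0]
    - [0,[0,0,0],0]

```text
t: 21.38
tool_pos: [0.5154, -0.1289, 0.0198]
tool_rot: [3.134, 0.209, 0.0]
contact_force: [-6.0, 2.3, 12.6]
opening: 0.0075
grip_force: 41.6
```

Emit:
send_rows:
  rows:
    - [2.6,[0,0,0],0]
    - [2.6,[0,0,0],0]
    - [2.6,[0,0,0],0]
    - [2.6,[0,0,-2],0]
    - [2.6,[0,0,-5],0]
    - [1,[0,0,-6],0]
    - [0,[0,-5,-4],0]
    - [0,[0,-6,-2],0]
    - [0,[0,-6,0],0]
    - [0,[0,-6,0],0]

```text
t: 22.62
tool_pos: [0.4841, 0.0992, 0.2066]
tool_rot: [-3.135, -0.208, -0.002]
contact_force: [1.8, 0.3, 0.7]
opening: -0.0001
grip_force: 0.0
```

```bash
python3 - <<'E'
from h import *
im,P=grab("top"); f=im["frame"]
cv2.imwrite("pics/t3.png",cv2.resize(f[145:245,215:375,::-1],None,fx=5,fy=5,interpolation=cv2.INTER_CUBIC))
# lid in case frame (yaw 8, centre .515,-.193): fit x vs z
p=P.reshape(-1,3); c,s=np.cos(np.radians(8)),np.sin(np.radians(8))
d=p[:,:2]-[.515,-.193]; X=d@[c,s]; Y=d@[-s,c]
for y in(-.15,-.08,0):
  for z in(.12,.16,.20,.24,.26,.275):
    m=(abs(Y-y)<.03)&(abs(p[:,2]-z)<.01)&(X>.05)&(X<.25)
    print(y,z,m.sum(),np.round(np.nanpercentile(X[m],[10,50,90]),3) if m.sum() else "")
rows((.5,-.1,.36,8,4,0),(.640,-.24,.36,8,4,0),(.72,-.245,.36,8,2,0),(.72,-.245,.225,8,4,0))
E
```

```text
-0.15 0.12 47 [0.114 0.116 0.119]
-0.15 0.16 50 [0.126 0.128 0.131]
-0.15 0.2 52 [0.136 0.139 0.141]
-0.15 0.24 62 [0.148 0.15  0.153]
-0.15 0.26 31 [0.153 0.155 0.157]
-0.15 0.275 0 
-0.08 0.12 45 [0.114 0.116 0.119]
-0.08 0.16 49 [0.124 0.127 0.129]
-0.08 0.2 56 [0.136 0.138 0.141]
-0.08 0.24 59 [0.147 0.149 0.152]
-0.08 0.26 33 [0.151 0.154 0.156]
-0.08 0.275 0 
0 0.12 39 [0.113 0.115 0.117]
0 0.16 46 [0.124 0.126 0.129]
0 0.2 52 [0.135 0.137 0.14 ]
0 0.24 59 [0.146 0.148 0.151]
0 0.26 77 [0.152 0.155 0.158]
0 0.275 22 [0.155 0.157 0.159]
t 22.68 pos [0.4825 0.1054 0.2063] yaw 8.0 tilt z [-0.     0.006 -1.   ] open -0.0002 F [-1.9  3.8 -0.2] grip 0.0 q6 1.49
[[0,[-0.3,5.1,-3.8],0],[0,[-0.3,5.2,-3.9],0],[0,[-0.3,5.1,-3.8],0],[0,[-0.2,5.2,-3.9],0],[0,[3.0,3.9,0.0],0],[0,[3.0,4.0,0.0],0],[0,[3.0,3.9,0.0],0],[0,[2.9,4.0,0.0],0],[0,[3.9,0.8,0.0],0],[0,[4.0,0.8,0.0],0]]
[[0,[0.0,0.0,3.4],0],[0,[0.0,0.0,3.4],0],[0,[0.0,0.0,3.4],0],[0,[0.0,0.0,3.3],0]]
```

View pics/t3.png

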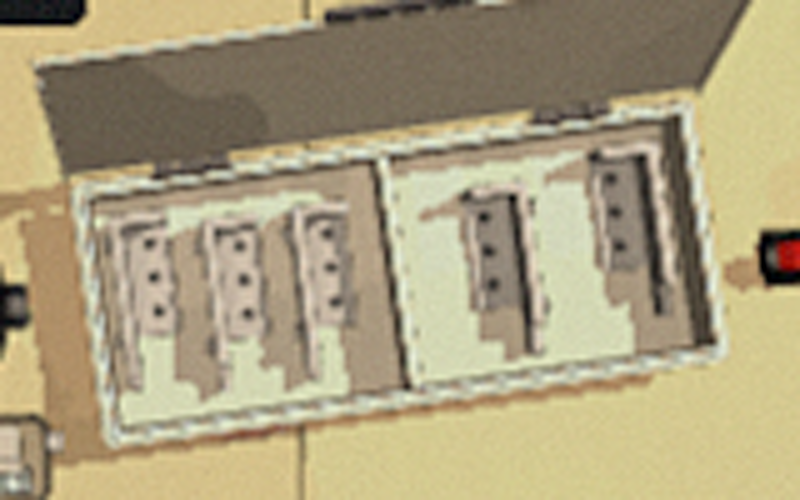

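All three supports stand upright in the right bays: left-hand ones at (235,300) and (325,290), right-hand one at (500,270). Now the lid: I'll go over and behind it.

Emit:
send_rows:
  rows:
    - [0,[-0.3,5.1,-3.8],0]
    - [0,[-0.3,5.2,-3.9],0]
    - [0,[-0.3,5.1,-3.8],0]
    - [0,[-0.2,5.2,-3.9],0]
    - [0,[3.0,3.9,0],0]
    - [0,[3.0,4.0,0],0]
    - [0,[3.0,3.9,0],0]
    - [0,[2.9,4.0,0],0]
    - [0,[3.9,0.8,0],0]
    - [0,[4.0,0.8,0],0]

```text
t: 23.92
tool_pos: [0.7207, -0.2496, 0.3548]
tool_rot: [-3.134, -0.207, 0.001]
contact_force: [0.7, -0.6, 0.2]
opening: -0.0001
grip_force: 0.0
```

Emit:
send_rows:
  rows:
    - [0,[0,0,0],0]
    - [0,[0,0,3.4],0]
    - [0,[0,0,3.4],0]
    - [0,[0,0,3.4],0]
    - [0,[0,0,3.3],0]
    - [0,[0,0,0],0]

```text
t: 24.68
tool_pos: [0.7171, -0.2476, 0.2164]
tool_rot: [-3.131, -0.209, 0.011]
contact_force: [-0.2, -0.3, 0.3]
opening: 0.0001
grip_force: 0.0
```

```bash
python3 - <<'E'
from h import *
c,s=np.cos(np.radians(8)),np.sin(np.radians(8))
W=lambda X,z,n:(.515+c*X+s*.08,-.193+s*X-c*.08,z,8,n,0)
arc=[W(.1025-.159*np.cos(t)+.006*np.sin(t),.066+.159*np.sin(t)+.006*np.cos(t),1) for t in np.radians([78,66,54,42,30,20,10,3])]
rows(W(.1085,.225,4),*arc)
E
```

```text
t 24.68 pos [ 0.7171 -0.2476  0.2164] yaw 7.6 tilt z [-0.007  0.003 -1.   ] open 0.0001 F [-0.2 -0.3  0.3] grip 0.0 q6 1.01
[[0,[-2.1,0.0,-0.2],0],[0,[-2.1,-0.1,-0.2],0],[0,[-2.1,0.0,-0.2],0],[0,[-2.1,-0.1,-0.3],0],[0,[-3.3,0.1,0.3],0],[0,[-3.2,0.0,0.9],0],[0,[-3.0,0.0,1.5],0],[0,[-2.5,0.0,2.2],0],[0,[-2.1,0.0,2.6],0],[0,[-1.2,0.0,2.4],0]]
[[0,[-0.9,0.0,2.7],0],[0,[-0.3,0.0,1.9],0]]
```

Emit:
send_rows:
  rows:
    - [0,[-1.5,0,-0.6],0]
    - [0,[-2.1,0,-0.3],0]
    - [0,[-2.1,0,0],0]
    - [0,[-2.7,0,0],0]
    - [0,[-3.3,0,0.3],0]
    - [0,[-3.2,0,0.9],0]
    - [0,[-3.0,0,1.5],0]

```text
t: 25.55
tool_pos: [0.543, -0.2738, 0.2083]
tool_rot: [3.128, 0.209, 0.013]
contact_force: [2.5, -0.3, -0.1]
opening: -0.0001
grip_force: 1.1
```

Emit:
send_rows:
  rows:
    - [0,[-2.5,0,2.2],0]
    - [0,[-2.1,0,2.6],0]
    - [0,[-1.2,0,2.4],0]
    - [0,[-0.9,0,2.5],0]
    - [0,[-0.3,0,1.0],0]
    - [0,[0,0,0],0]

```text
t: 26.3
tool_pos: [0.4731, -0.2818, 0.097]
tool_rot: [3.134, 0.209, 0.002]
contact_force: [0.4, -1.0, 0.8]
opening: 0.0003
grip_force: 0.0
```

```bash
python3 - <<'E'
from h import *
im,P=grab("top"); p=P.reshape(-1,3); c,s=np.cos(np.radians(8)),np.sin(np.radians(8))
d=p[:,:2]-[.515,-.193]; X=d@[c,s]; Y=d@[-s,c]
for y in(-.18,.1,.18):
  print(y,[(x,np.round(np.nanmedian(p[(abs(Y-y)<.02)&(abs(X-x)<.01)][:,2]),3)) for x in(-.1,-.05,0,.05,.09)])
rows((.46,-.28,.074,8,1,0))
E
```

```text
-0.18 [(-0.1, np.float64(nan)), (-0.05, np.float64(nan)), (0, np.float64(0.088)), (0.05, np.float64(0.081)), (0.09, np.float64(0.074))]
0.1 [(-0.1, np.float64(0.0)), (-0.05, np.float64(0.095)), (0, np.float64(0.089)), (0.05, np.float64(0.081)), (0.09, np.float64(0.073))]
0.18 [(-0.1, np.float64(0.001)), (-0.05, np.float64(0.094)), (0, np.float64(0.088)), (0.05, np.float64(0.079)), (0.09, np.float64(0.073))]
t 26.35 pos [ 0.4736 -0.282   0.0973] yaw 7.6 tilt z [ 0.002 -0.001 -1.   ] open 0.0000 F [-0.  -0.4 -0.2] grip 0.0 q6 0.77
[[0,[-1.3,-0.4,2.3],0]]
  return np.nanmean(a, axis, out=out, keepdims=keepdims)
```

Lid is nearly shut (about 8°). I'll press it down.

Emit:
send_rows:
  rows:
    - [0,[-1.0,0,0.8],0]
    - [0,[-0.5,0,0.8],0]
    - [0,[0,0,0.5],0]
    - [0,[0,0,0.3],0]
    - [0,[0,0,0.2],0]
    - [0,[0,0,0],0]

```text
t: 27.1
tool_pos: [0.4575, -0.2833, 0.0719]
tool_rot: [-3.133, -0.21, 0.005]
contact_force: [-9.1, 4.6, 17.7]
opening: 0.0002
grip_force: 8.4
```

Emit:
send_rows:
  rows:
    - [0,[0,0,0.1],0]
    - [0,[0,0,0],0]
    - [0,[0,0,-2],0]
    - [0,[0,0,-5],0]
    - [0,[0,0,-6],0]
    - [0,[0,6,-4],0]
    - [0,[0,6,0],0]
    - [0,[0,6,0],0]
    - [0,[0,0,0],0]

```text
t: 28.22
tool_pos: [0.4805, -0.4571, 0.2317]
tool_rot: [-3.134, -0.204, 0.002]
contact_force: [0.2, 0.6, -1.6]
opening: -0.0003
grip_force: 0.0
```

```bash
python3 - <<'E'
from h import *
im,P=grab("top"); p=P.reshape(-1,3); c,s=np.cos(np.radians(8)),np.sin(np.radians(8))
d=p[:,:2]-[.515,-.193]; X=d@[c,s]; Y=d@[-s,c]
for y in(-.18,0,.1,.18):
  m=(abs(Y-y)<.03)&(X>-.09)&(X<.08)&(p[:,2]>.05)&(p[:,2]<.1)
  if m.sum()>20: print(y,m.sum(),"slope deg %.2f"%np.degrees(np.polyfit(X[m],p[m,2],1)[0]),"z %.4f"%p[m,2].mean())
cv2.imwrite("pics/t4.png",cv2.resize(im["frame"][60:260,80:430,::-1],None,fx=2,fy=2))
print(ctrl.get_obs()["tool_pos"])
E
```

```text
-0.18 892 slope deg 0.28 z 0.0726
0 899 slope deg 0.53 z 0.0731
0.1 900 slope deg 0.48 z 0.0731
0.18 900 slope deg 0.13 z 0.0721
[ 0.48063653 -0.45513301  0.2320809 ]
```

View pics/t4.png

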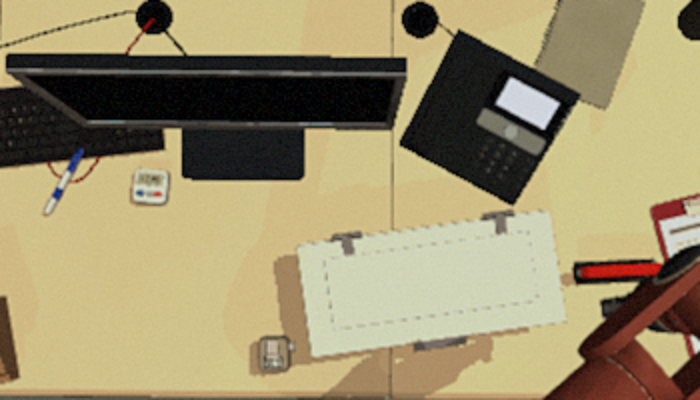

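The lid lies flat and shut at (430,285), 72–73 mm high with almost no slope. The tally counter, timer and stapler are where they were, and the arm is clear.

```bash
python3 -c "
from station import ctrl; print(ctrl.finish_job())"
```

```text
the job is handed in; nothing more can be done
None
```

The three loose supports stand in their matching bays (two left-hand, one right-hand), the lid is shut, the tally counter, timer and stapler were left alone, and the job was handed in at about 28 s.

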